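# Set the bag sealer's timer lever to the third click and start it

## Task

Set the sealing time on the shop's bag sealer: with a fingertip, push the orange lever out of its end stop towards the green button through exactly three clicks, so that it rests in the third notch, never letting it go past that notch. Then press the green button fully down to start the sealer, let it spring back, and take the hand clear. Only push and press: do not pinch the lever, and leave the goods and tools lying around where they are.

Things in the scene. Friction and masses are not known exactly. Their poses are not given: they have to be found in the camera images.
- sealer: Grey fixed bag sealer, 170 (x) x 400 (y) x 70 mm high, flat white panel on top; origin at the centre of its underside, z up, +y from the lever's end stop towards the green button, -x roughly facing the robot. Lever lane and button lie at x = -35 mm. A shut jaw 36 mm wide (centred x = +55) stands 28 mm above the deck over the whole length; its pivot block (50 x 30, 30 high) at y = -183 mm.
- lever_top (a point): Centre of the orange lever grip's top, moving with it; the sealer's axes. Grip 36 mm across (x), 20 mm along its travel (y: 10 either side of this point); top 42 mm and underside 6 mm above the deck (deck 70 mm above the counter: this point is at 112 mm). At the end stop it is at x = -35, y = -40 mm in the sealer's frame; the deck behind it, y -119 to -50 mm, is bare.
- lever (a joint): Lever travel along the sealer's +y, m: 0 at the end stop (start), 0.080 at the far end. Six notches, 16 mm apart: 0, 0.016, 0.032, 0.048 (third click), 0.064, 0.080; black ticks on the -x side of the lane show them. A ridge midway between notches takes about 6 N to pass; just past its top the lever snaps ahead into the next notch by itself and stays, with about 1 mm play.
- start_top (a point): Centre of the top of the green push button (32 mm across) in its black housing, at x = -35, y = +140 mm in the sealer's frame; pressed straight down.
- start (a joint): Press of the green button in m: 0 out, 0.006 fully down (about 5 N); springs back when released.
- label_roll: Loose yellow roll of labels, ring 52 mm across and 28 mm high, standing flat on the sealer's deck behind the lever, near y = -155 mm; origin at the centre of its underside. Leave alone.
- fish_tin: Red tin, 74 mm across and 50 mm high, on the counter on the robot's side of the sealer; origin at the centre of its underside. Leave alone.
- pea_tin: Green tin, 72 mm across and 85 mm high, off to the left; origin at the centre of its underside. Leave alone.
- coffee_jar: Amber jar with a red cap, 68 mm across and 125 mm high, beyond the sealer; origin at the centre of its underside. Leave alone.
- tea_box: Green and yellow carton, 65 x 120 x 75 mm high, beyond the sealer; origin at the centre of its underside. Leave alone.
- scoop: Spoon-shaped scoop lying on the counter to the right; origin on its underside. Leave alone.
- wafer_box: Flat orange carton, 60 x 140 x 30 mm high, off to the left; origin at the centre of its underside. Leave alone.

How it is judged:
By the outcome, as a careful person would: the job done as asked, in the order asked, and still so for the second after the job is handed in, with the robot touching nothing.
It also fails if it takes over 61 s, if anything falls off the work surface, if the arm or the gripper's body presses on something with over 40 N, if the wrist force passes 120 N, or if a joint passes its speed limit or range.

## Robot

A 7-joint arm with a two-finger parallel gripper is mounted at the origin on the work surface. World frame = base frame: x ahead of the robot, y to its left, z up, the work surface at z = 0. Lengths are in m, angles in rad, forces in N, time in s.
With the tool pointing down it reaches from about 0.35 to 0.9 m from the base axis. Payload 8.1 kg.
Tool frame: the origin (TCP) lies midway between the tips of the shut fingers; the grasp point (between the pads) lies 19 mm behind it; y points along the fingers, x is the direction in which the jaws open and shut, and the axes are right-handed (so a half turn about y gives the same grasp; the last joint's range is limited). The gripper opens to 85 mm and grips with 20 to 120 N. Pads are 22 mm wide; open, the fingers measure 114 mm over their backs; the gripper's body (76 mm by 85 mm) begins 54 mm behind the grasp point. The pads swing forward as they close: fully open they stand 13 mm farther back than shut.
Start: joints at [-1.378, 0.434, 0.025, 1.573, -0.012, 1.134, -0.075], TCP at [0.182, 0.598, 0.231] pointing down, gripper open.
Joint ranges: [-2.62, 2.62], [-0.44, 2.09], [-1.27, 1.32], [0.08, 2.57], [-1.32, 4.46], [0.12, 2], [-2.74, 2.74]. Speed limits (rad/s): [2.22, 2.22, 3.01, 3.01, 3.14, 3.14, 3.14].

## Interface

Orientations are given as a unit quaternion [w, x, y, z].
In Python, from cell import * gives the robot as it stands. The module is installed in compiled form; this text tells all that it offers.
- The arm moves only by the tool servo_tool, never from a script. Its argument "motion" is a list that holds one entry, the list of rows, each a list of 7 numbers: the turn, a rotation vector about the world's x, y, z in units of 8 degrees (1.0 is 8 degrees), then the shift along the world's x, y, z in units of 40 mm (1.0 is 40 mm), then the opening, from 0 (shut) to 1 (fully open). In form: [[[ax, ay, az, tx, ty, tz, gripper], ...]]. A call has 1 to 5 rows; each row shifts and turns the commanded pose from where the row before left it; what a row does not reach is not made up. A row lasts 1/10 s, in which the tool goes at most 50 mm and 8.59 degrees, less where a joint would pass 70% of its speed; a pose out of reach is approached as far as the arm can. A call is refused whole if a number of a shift passes 1 or a number of a turn 1, either way. A call with a gripper value outside its range is refused whole. The fingers move at their own pace and stop on an object; "force" is the grip in N (left out, the last holds). Time passes only in rows, so rows that do not move let the fingers close. It gives the time, the measured TCP pose, the force and the opening at its end, in the units of the state.
- sense(): the state, without advancing time (a new reading comes with each control period).
- read_camera(name): name is "scene" or "side" or "wrist"; returns a dict with "pixels" (400x640x3 uint8, blue, green, red), "range_z" (400x640 float32, m along the optical axis (not along the pixel's ray), 0 where there is no reading), "intrinsics" (3x3 intrinsics, pixels), "world_to_cam" (4x4, takes a point from world to camera coordinates). Camera axes: x right, y up, looking along -z (the intrinsics and any distortion apply to the point x, -y, -z); pixel columns grow to the right and rows downward; lengths in m; the calibration is good to about 2 mm. The wrist camera is an equidistant fisheye: a pixel r from the principal point sees the ray r / f radians off the axis. A picture is of the moment at which its call begins.
- close_job(): hands the job in, once; it reports no verdict.
The state is a dict: "time_s": time; "joints": joint angles; "qvel": joint speeds; "joint_efforts": joint torques, N m; "tcp_pos": TCP position; "tcp_rot": TCP orientation; "wrist_force": force on the tool from outside, world axes, zero at the start; "moment": the same for the moment, N m; "finger_gap": finger opening in m.
Only numpy, scipy, OpenCV 4.12 (cv2) and the standard library are available. Lean on these libraries where they do the work, as an engineer would, in place of code of your own. Each camera call takes 0.05 s, during which the arm holds its last target.

## Working session

There is one attempt and no reset: what is moved stays moved. The work goes in short steps, Python scripts to look and compute and a tool call to move; the robot and the scene stay as the last step left them, time stands still between calls to the robot, and variables do not carry over. Pictures are saved under pics/ and viewed, and the job is handed in when it is done.

Besides the shell and the picture viewer there is one more tool, called after ">>>" as name(argument=value, ...) on one line, values as JSON. servo_tool: Moves the arm, as the interface text tells. Its arguments: {"type":"object","properties":{"motion":{"type":"array","items":{"type":"array","items":{"type":"array","items":{"type":"number"}}}},"force":{"type":"number"}},"required":["motion"]}

```bash
mkdir -p pics
python3 - <<'E'
from cell import *
import cv2,numpy as np
s=sense();print({k:np.round(v,3).tolist() for k,v in s.items()})
for n in["scene","side","wrist"]:
    d=read_camera(n);cv2.imwrite(f"pics/{n}0.png",d["pixels"]);np.savez(f"{n}0.npz",**d)
    print(n,np.round(d["intrinsics"],1).tolist(),np.round(d["world_to_cam"],3).tolist(),[k for k in d])
E
```

```text
{'time_s': 0.0, 'joints': [-1.378, 0.435, 0.025, 1.574, -0.012, 1.134, -0.075], 'qvel': [-0.002, 0.001, 0.001, 0.0, -0.001, 0.0, -0.001], 'joint_efforts': [0.001, -67.047, 1.025, -31.62, 0.016, 0.013, -0.0], 'tcp_pos': [0.182, 0.597, 0.231], 'tcp_rot': [-0.568, 0.569, 0.42, -0.421], 'wrist_force': [1.075, -0.09, 0.354], 'moment': [0.015, -0.004, -0.027], 'finger_gap': 0.085}
scene [[410.1, 0.0, 319.0], [0.0, 410.1, 201.7], [0.0, 0.0, 1.0]] [[-0.222, 0.975, 0.019, 0.138], [-0.757, -0.185, 0.627, 0.382], [0.615, 0.125, 0.779, -1.787], [0.0, 0.0, 0.0, 1.0]] ['pixels', 'range_z', 'intrinsics', 'world_to_cam']
side [[394.7, 0.0, 322.8], [0.0, 394.7, 199.0], [0.0, 0.0, 1.0]] [[0.966, -0.26, -0.005, -0.547], [0.144, 0.518, 0.843, -0.161], [-0.217, -0.815, 0.538, -1.199], [0.0, 0.0, 0.0, 1.0]] ['pixels', 'range_z', 'intrinsics', 'world_to_cam']
wrist [[309.7, 0.0, 318.7], [0.0, 309.7, 197.6], [0.0, 0.0, 1.0]] [[0.292, 0.957, -0.001, -0.625], [-0.924, 0.281, -0.26, 0.034], [-0.249, 0.077, 0.966, -0.378], [0.0, 0.0, 0.0, 1.0]] ['pixels', 'range_z', 'intrinsics', 'world_to_cam']
```

View pics/scene0.png

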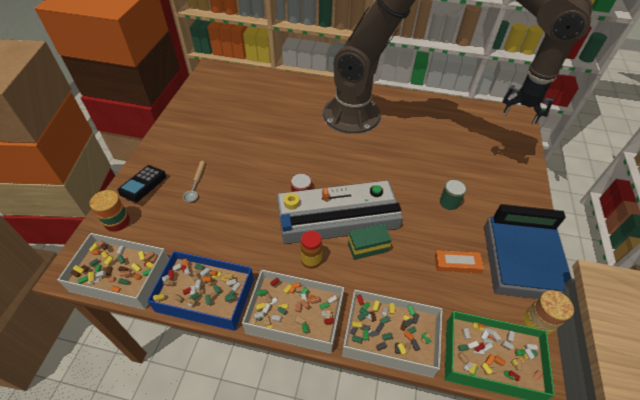

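View pics/side0.png

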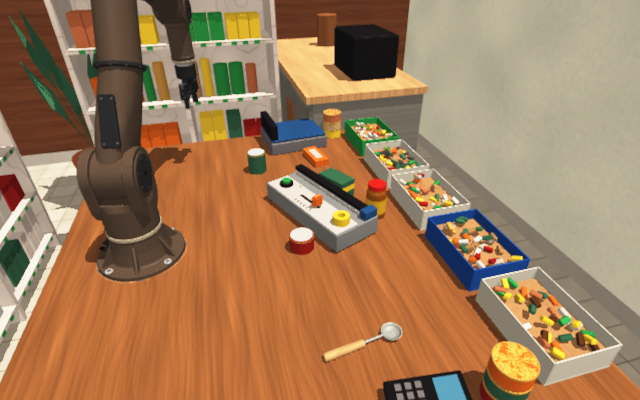

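View pics/wrist0.png

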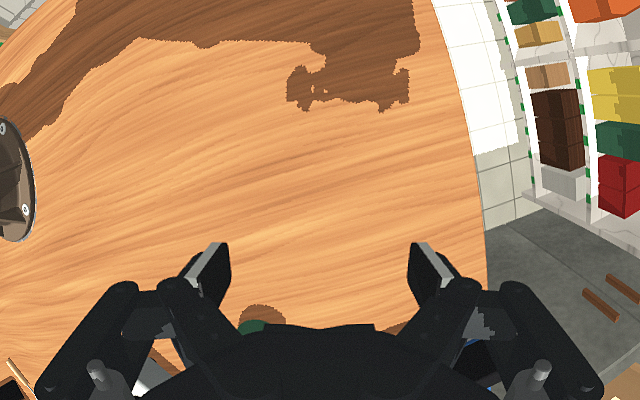

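Scene view: the sealer is at about (340,208), with the orange lever at about (325,196), the green button at (376,190) and the yellow roll at (291,200). Side view: lever (317,201), button (287,182). Next I'll measure these.

```bash
cat > h.py <<'E'
import numpy as np,cv2
def proj(d,P):
    q=d["world_to_cam"]@np.r_[P,1];K=d["intrinsics"]
    return np.array([K[0,0]*q[0]/-q[2]+K[0,2],K[1,1]*-q[1]/-q[2]+K[1,2]])
def onplane(d,uv,z):
    K=d["intrinsics"];W=d["world_to_cam"];R=W[:3,:3];c=-R.T@W[:3,3]
    r=R.T@np.array([(uv[0]-K[0,2])/K[0,0],-(uv[1]-K[1,2])/K[1,1],-1])
    return c+r*(z-c[2])/r[2]
def cloud(d):
    K=d["intrinsics"];W=d["world_to_cam"];v,u=np.mgrid[:400,:640];z=d["range_z"]
    p=np.stack([(u-K[0,2])/K[0,0]*z,-(v-K[1,2])/K[1,1]*z,-z],-1)
    return (p-W[:3,3])@W[:3,:3]
E
python3 - <<'E'
from h import *
box={"scene":(260,165,420,250),"side":(255,160,400,255)}
for n in box:
    d=dict(np.load(n+"0.npz"));P=cloud(d);x0,y0,x1,y1=box[n]
    im=d["pixels"];cv2.imwrite(f"pics/{n}_crop.png",cv2.resize(im[y0:y1,x0:x1],None,fx=5,fy=5,interpolation=cv2.INTER_CUBIC))
    h=cv2.cvtColor(im,cv2.COLOR_BGR2HSV)
    for c,lo,hi in[("orange",(6,170,120),(16,255,255)),("green",(50,120,60),(85,255,255)),("yellow",(22,150,120),(32,255,255)),("blue",(100,120,60),(125,255,255))]:
        m=cv2.inRange(h,lo,hi);k=np.zeros_like(m);k[y0:y1,x0:x1]=1;m*=k
        nn,l,st,ce=cv2.connectedComponentsWithStats(m)
        for i in range(1,nn):
            if st[i,4]>25:
                q=P[(l==i)&(d["range_z"]>0)];
                top=q[q[:,2]>np.percentile(q[:,2],95)-.004]
                print(n,c,st[i].tolist(),ce[i].round(1),"med",np.median(q,0).round(3),"top",top.mean(0).round(3),top[:,2].max().round(3),len(top))
E
```

```text
scene orange [323, 189, 6, 11, 41] [325.  194.6] med [0.56  0.005 0.106] top [0.554 0.004 0.111] 0.114 13
scene green [372, 186, 10, 8, 58] [376.2 189.2] med [0.484 0.167 0.092] top [0.482 0.167 0.094] 0.098 37
scene yellow [285, 194, 14, 15, 163] [291.1 200.6] med [ 0.605 -0.101  0.097] top [ 0.6 -0.1  0.1] 0.105 67
scene yellow [364, 244, 26, 6, 55] [378.2 246.8] med [0.683 0.207 0.047] top [0.687 0.2   0.053] 0.056 18
scene blue [281, 215, 11, 16, 136] [285.9 222.2] med [ 0.696 -0.093  0.1  ] top [ 0.69  -0.094  0.102] 0.105 76
side orange [255, 160, 145, 95, 5482] [321.6 212.2] med [ 0.592  0.013 -0.001] top [0.668 0.043 0.066] 0.12 295
side orange [312, 195, 10, 12, 93] [316.6 200.4] med [ 0.545 -0.009  0.098] top [ 0.544 -0.006  0.109] 0.112 20
side green [282, 178, 9, 6, 46] [286.  180.7] med [0.476 0.156 0.09 ] top [0.476 0.16  0.091] 0.094 23
side yellow [381, 160, 12, 5, 27] [387.6 162. ] med [0.892 0.223 0.068] top [0.885 0.221 0.074] 0.078 6
side yellow [343, 183, 11, 9, 53] [348.6 187.5] med [0.698 0.122 0.047] top [0.691 0.118 0.055] 0.058 14
side yellow [333, 210, 17, 17, 228] [340.9 218.1] med [ 0.594 -0.117  0.094] top [ 0.595 -0.108  0.097] 0.1 107
side blue [360, 205, 17, 15, 183] [367.6 212.1] med [ 0.679 -0.108  0.096] top [ 0.683 -0.102  0.099] 0.104 80
```

Run:
```python
from h import *
# deck footprint from range
for n in["scene","side"]:
    d=dict(np.load(n+"0.npz"));P=cloud(d)
    ok=(d["range_z"]>0)&(abs(P[...,2]-.070)<.006)&(P[...,0]>.35)&(P[...,0]<.9)&(abs(P[...,1])<.45)
    nn,l,st,ce=cv2.connectedComponentsWithStats(ok.astype(np.uint8))
    i=1+st[1:,4].argmax();q=P[l==i];r=cv2.minAreaRect(q[:,:2].astype(np.float32)*1000)
    print(n,st[i],r,cv2.boxPoints(r).round(1).tolist(),np.median(q[:,2]))
```

```text
scene [ 277  180  120   38 2201] ((534.1263427734375, 39.74696350097656), (109.4108657836914, 398.9002685546875), 22.920656204223633) [[406.1000061035156, 202.10000610351562], [561.4000244140625, -165.3000030517578], [662.2000122070312, -122.69999694824219], [506.79998779296875, 244.8000030517578]] 0.07147018469169619
side [ 266  172  112   66 2239] ((544.1054077148438, 37.618988037109375), (164.15805053710938, 413.4805908203125), 28.66147804260254) [[372.8999938964844, 179.6999969482422], [571.2000122070312, -183.1999969482422], [715.2999877929688, -104.4000015258789], [517.0, 258.3999938964844]] 0.06913341261042279
```

View pics/scene_crop.png

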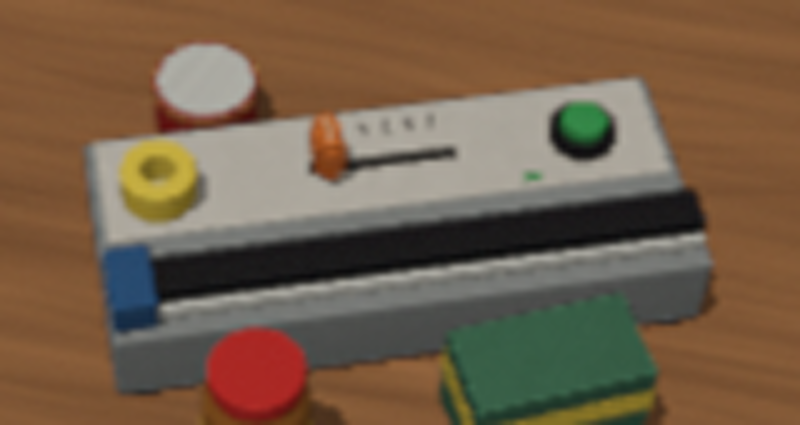

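View pics/side_crop.png

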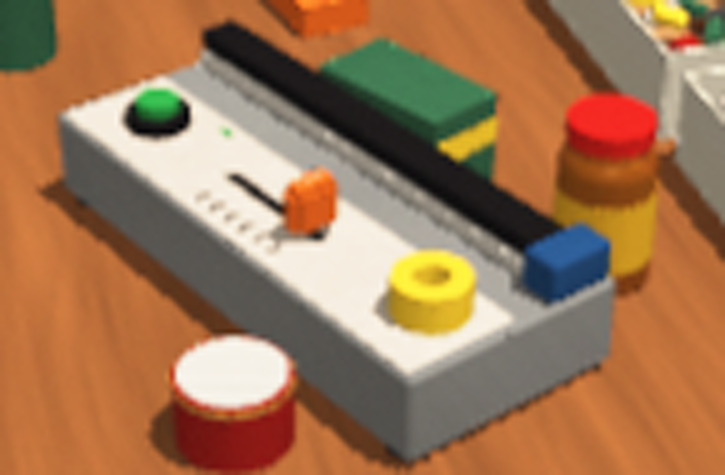

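Run:
```python
from h import *
o={"scene":(260,165),"side":(255,160)}
pts={"scene":dict(c00=(92,143,.07),c01=(640,80,.07),btn=(584,122,.095),lev=(329,122,.112),rolltop=(160,172,.098),tin=(207,79,.05)),
"side":dict(c00=(408,378,.07),c01=(63,122,.07),c10=(612,290,.07),btn=(160,103,.095),lev=(316,180,.112),rolltop=(434,272,.098),tin=(235,374,.05))}
for n in pts:
    d=dict(np.load(n+"0.npz"));
    r={}
    for k,(u,v,z) in pts[n].items():
        uv=np.array([(u+.5)/5-.5+o[n][0],(v+.5)/5-.5+o[n][1]]);r[k]=onplane(d,uv,z);print(n,k,r[k].round(4))
    e=r["c01"]-r["c00"];print(np.linalg.norm(e),"yaw",np.degrees(np.arctan2(-e[0],e[1])))
    e=r["btn"]-r["lev"];print(np.linalg.norm(e[:2]),"yaw",np.degrees(np.arctan2(-e[0],e[1])))
```

```text
scene c00 [ 0.5632 -0.1591  0.07  ]
scene c01 [0.4153 0.2006 0.07  ]
scene btn [0.4859 0.1671 0.095 ]
scene lev [0.5415 0.0013 0.112 ]
scene rolltop [ 0.5988 -0.1002  0.098 ]
scene tin [ 0.4702 -0.1019  0.05  ]
0.3888902137814071 yaw 22.356839256486307
0.17491028424081687 yaw 18.54149347723212
side c00 [ 0.5635 -0.1637  0.07  ]
side c01 [0.4125 0.1846 0.07  ]
side c10 [ 0.711  -0.1125  0.07  ]
side btn [0.4771 0.1494 0.095 ]
side lev [ 0.5499 -0.0038  0.112 ]
side rolltop [ 0.5978 -0.1027  0.098 ]
side tin [ 0.472  -0.1076  0.05  ]
0.3795914284629088 yaw 23.442930177330425
0.1695997684554937 yaw 25.407159740186078
```

Run:
```python
from cell import *
import numpy as np
from scipy.spatial.transform import Rotation as R
q=sense()["tcp_rot"];M=R.from_quat(np.r_[q[1:],q[0]]).as_matrix();print(M.round(3))
a=np.degrees(np.arctan2(M[1,0],M[0,0]));print("tool x yaw",a,"sealer ey yaw",90+22.9,"ex",22.9)
W=np.load("wrist0.npz")["world_to_cam"];print("cam",(-W[:3,:3].T@W[:3,3]).round(3),"look",-W[2,:3].round(3))
```

```text
[[ 0.292 -0.    -0.957]
 [ 0.957 -0.001  0.292]
 [-0.001 -1.    -0.   ]]
tool x yaw 73.04932958299656 sealer ey yaw 112.9 ex 22.9
cam [0.119 0.617 0.374] look [ 0.249 -0.077 -0.966]
```

>>> servo_tool(motion=[[[0, 0, -0.7, 0.6, -1, 0, 0], [0, 0, -0.7, 0.6, -1, 0, 0], [0, 0, -0.7, 0.6, -1, 0, 0], [0, 0, -0.7, 0.6, -1, 0, 0], [0, 0, -0.7, 0.6, -1, 0, 0]]])

```text
time_s: 0.65
tcp_pos: [0.3028, 0.396, 0.2312]
tcp_rot: [0.654, -0.654, -0.27, 0.27]
wrist_force: [0.8, 0.7, 0.4]
finger_gap: 0.0126
```

>>> servo_tool(motion=[[[0, 0, -0.7, 0.6, -1, 0, 0], [0, 0, -0.7, 0.6, -1, 0, 0], [0, 0, -0.7, 0.6, -1, 0, 0], [0, 0, -0.7, 0.6, -1, 0, 0], [0, 0, 0, 0.6, -1, 0, 0]]])

```text
time_s: 1.15
tcp_pos: [0.4227, 0.1961, 0.2314]
tcp_rot: [0.694, -0.693, -0.138, 0.138]
wrist_force: [1.2, 1.0, 0.5]
finger_gap: 0.0
```

>>> servo_tool(motion=[[[0, 0, 0, 0.5, -0.8, 0, 0], [0, 0, 0, 0.5, -0.8, 0, 0], [0, 0, 0, 0.4, -0.8, 0, 0], [0, 0, 0, 0.4, -0.6, 0, 0], [0, 0, 0, 0, 0, 0, 0]]])

```text
time_s: 1.65
tcp_pos: [0.4958, 0.0737, 0.2315]
tcp_rot: [-0.693, 0.694, 0.137, -0.136]
wrist_force: [-1.0, -0.7, -0.5]
finger_gap: -0.0001
```

Run:
```python
from cell import *
import cv2,numpy as np
d=read_camera("wrist");cv2.imwrite("pics/w1.png",d["pixels"]);np.savez("w1.npz",**d,tcp=sense()["tcp_pos"])
```

```text
(no output)
```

View pics/w1.png

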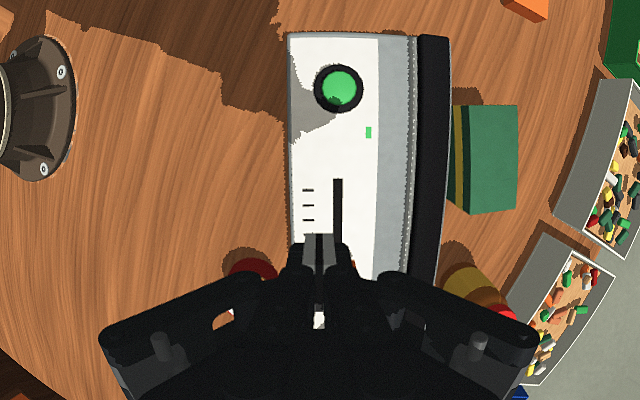

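The wrist view shows the button at (339,88), the slot's far end at (338,180), three ticks at (308,190/205/220) and the deck corner at (288,33).

```bash
cat >> h.py <<'E'
def fish(d,uv,z):
    K=d["intrinsics"];W=d["world_to_cam"];R=W[:3,:3];c=-R.T@W[:3,3]
    a=np.array([(uv[0]-K[0,2])/K[0,0],(uv[1]-K[1,2])/K[1,1]]);t=np.linalg.norm(a)
    s=np.sin(t)/t if t>1e-9 else 1
    r=R.T@np.array([a[0]*s,-a[1]*s,-np.cos(t)])
    return c+r*(z-c[2])/r[2]
E
python3 - <<'E'
from h import *
d=dict(np.load("w1.npz"));im=d["pixels"];h=cv2.cvtColor(im,cv2.COLOR_BGR2HSV)
m=cv2.inRange(h,(45,80,40),(85,255,255));m[:,:300]=0;m[:,380:]=0;m[125:]=0
c,r=cv2.minEnclosingCircle(max(cv2.findContours(m,0,1)[0],key=cv2.contourArea));print("btn px",c,r)
B=fish(d,c,.095);print("btn",B, "diam",np.linalg.norm(fish(d,(c[0]+r,c[1]),.095)-fish(d,(c[0]-r,c[1]),.095)))
g=cv2.cvtColor(im,cv2.COLOR_BGR2GRAY);sub=(g<60).astype(np.uint8)
sub[:175]=0;sub[235:]=0;sub[:,:295]=0;sub[:,:]*=1;sub[:,350:]=0
n,l,st,ce=cv2.connectedComponentsWithStats(sub)
for i in range(1,n):
    if st[i,4]>8:print(st[i].tolist(),ce[i],fish(d,ce[i],.07).round(4))
E
```

```text
btn px (338.65045166015625, 87.68584442138672) 17.663854598999023
btn [0.47736755 0.16548774 0.095     ] diam 0.0314924657297178
[333, 179, 9, 56, 461] [337.37310195 206.52711497] [0.5233 0.0574 0.07  ]
[303, 189, 10, 2, 11] [307.36363636 189.90909091] [0.4883 0.0621 0.07  ]
[303, 205, 11, 1, 11] [308. 205.] [0.4948 0.0475 0.07  ]
[304, 219, 10, 2, 17] [308.23529412 219.58823529] [0.5009 0.0329 0.07  ]
```

Run:
```python
from h import *
d=dict(np.load("w1.npz"));g=cv2.cvtColor(d["pixels"],cv2.COLOR_BGR2GRAY)
s=[fish(d,(337.5,v),.07) for v in(180,200,225)]
for p in s:print(p.round(4))
for u,v in[(288,33),(378,37),(289,60),(292,180),(288.5,130)]:print(u,v,fish(d,(u,v),.07).round(4))
cv2.imwrite("pics/w1c.png",cv2.resize(d["pixels"][20:250,270:400],None,fx=2.6*1,fy=2.6,interpolation=cv2.INTER_CUBIC))
```

```text
[0.5125 0.0831 0.07  ]
[0.5207 0.0639 0.07  ]
[0.5314 0.0389 0.07  ]
288 33 [0.4112 0.2014 0.07  ]
378 37 [0.4938 0.2323 0.07  ]
289 60 [0.4229 0.1758 0.07  ]
292 180 [0.4701 0.0657 0.07  ]
288.5 130 [0.4486 0.1112 0.07  ]
```

View pics/w1c.png

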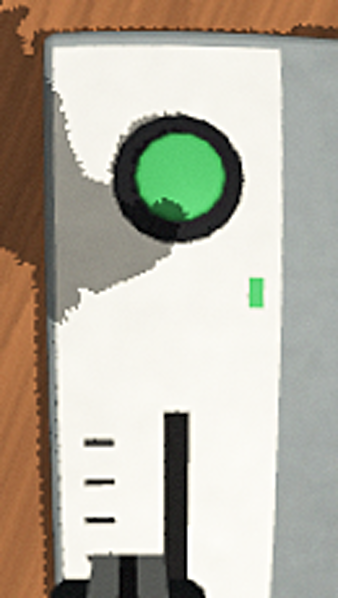

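>>> servo_tool(motion=[[[0, 0, 0.07, 0.6, -0.96, 0, 0], [0, 0, 0, 0.6, -0.96, 0, 0], [0, 0, 0, 0.555, -0.955, -0.5, 0], [0, 0, 0, 0, 0, -1, 0], [0, 0, 0, 0, 0, -0.9, 0]]])

```text
time_s: 2.2
tcp_pos: [0.5647, -0.0374, 0.134]
tcp_rot: [-0.693, 0.693, 0.142, -0.142]
wrist_force: [-0.0, 0.3, -0.5]
finger_gap: 0.0001
```

>>> servo_tool(motion=[[[0, 0, 0, 0, 0, 0, 0], [0, 0, 0, 0, 0, 0, 0]]])

```text
time_s: 2.4
tcp_pos: [0.5641, -0.0361, 0.1356]
tcp_rot: [0.693, -0.692, -0.142, 0.143]
wrist_force: [-0.3, -0.2, 1.1]
finger_gap: -0.0
```

```bash
cat > look.py <<'E'
import sys,json
from cell import *
from h import *
s=sense();ey=np.array([-.394,.919]);ex=np.array([.919,.394]);p=s["tcp_pos"]
print("t",s["time_s"],"tcp",np.round(p,4),"sealer y",round(float(p[:2]@ey+.176)*1000,1),"x",round(float(p[:2]@ex-.504-.035)*1000,1),"F",np.round(s["wrist_force"],1), "F.ey",round(float(s["wrist_force"][:2]@ey),2))
q=s["tcp_rot"];from scipy.spatial.transform import Rotation as R
M=R.from_quat(np.r_[q[1:],q[0]]).as_matrix();print("yaw",np.degrees(np.arctan2(M[1,0],M[0,0])).round(2),"down",M[:,1].round(3))
if len(sys.argv)>1:
  for n in sys.argv[2:]:
    d=read_camera(n);f=f"{n}_{sys.argv[1]}";np.savez(f+".npz",**d)
    im=d["pixels"]
    if n=="scene":im=cv2.resize(im[165:250,260:420],None,fx=4,fy=4,interpolation=cv2.INTER_CUBIC)
    if n=="side":im=cv2.resize(im[150:255,255:400],None,fx=5,fy=5,interpolation=cv2.INTER_CUBIC)
    cv2.imwrite(f"pics/{f}.png",im)
E
python3 look.py a wrist side
```

```text
t 2.4 tcp [ 0.5641 -0.0361  0.1356] sealer y -79.4 x -34.8 F [-0.3 -0.2  1.1] F.ey -0.02
yaw 23.28 down [-0.001  0.    -1.   ]
```

View pics/wrist_a.png

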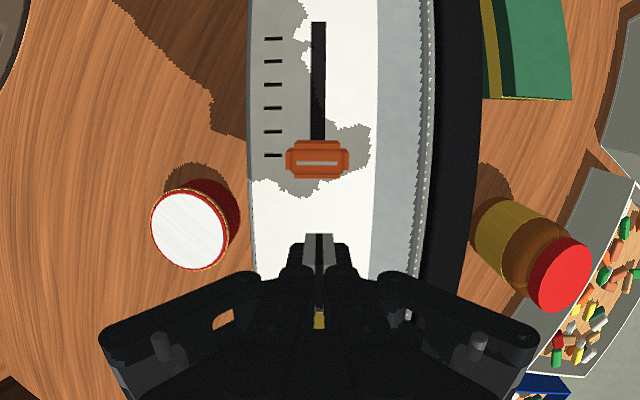

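View pics/side_a.png

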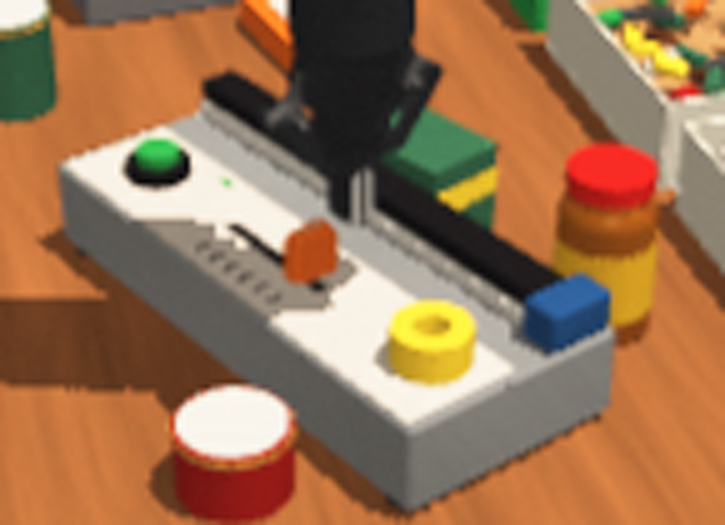

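The wrist view shows the lever at (317,160) by the first of six ticks (column 274, rows 38–155), with the fingertips straight behind it at (318,240). I'll check its y against the model, then descend.

```bash
cat > lev.py <<'E'
import sys
from h import *
d=dict(np.load(sys.argv[1]));h=cv2.cvtColor(d["pixels"],cv2.COLOR_BGR2HSV)
m=cv2.inRange(h,(3,130,60),(15,255,255));m[:,:265]=0;m[:,380:]=0
n,l,st,ce=cv2.connectedComponentsWithStats(m);i=1+st[1:,4].argmax()
ey=np.array([-.394,.919]);ex=np.array([.919,.394])
x,y,w,hh,_=st[i];print("orange box",st[i].tolist())
for nm,uv in[("bottom edge mid",(x+w/2,y+hh-.5)),("top edge mid",(x+w/2,y-.5)),("centre",(x+w/2,y+hh/2))]:
    p=fish(d,uv,.112)[:2];print(nm,"y",round((p@ey+.176)*1000,1),"x",round((p@ex-.539)*1000,1))
g=d["pixels"].max(2);mm=((g<70)).astype(np.uint8);mm[:,:255]=0;mm[:,290:]=0
n,l,st,ce=cv2.connectedComponentsWithStats(mm)
for i in range(1,n):
    if 8<st[i,4]<120 and st[i,2]>st[i,3]*2:
        p=fish(d,ce[i],.07)[:2];print("tick",ce[i].round(1),"y",round((p@ey+.176)*1000,1))
E
python3 lev.py wrist_a.npz
```

```text
orange box [285, 140, 64, 39, 1918]
bottom edge mid y -47.1 x -35.9
top edge mid y -25.7 x -35.9
centre y -36.6 x -35.9
tick [272.8  38.1] y 41.4
tick [273.1  60.8] y 25.2
tick [272.1  84.2] y 9.1
tick [272.3 107.9] y -7.1
tick [272.2 131.2] y -22.9
tick [272.5 155. ] y -39.2
```

>>> servo_tool(motion=[[[0, 0, 0, 0, 0, -0.5, 0], [0, 0, 0, 0, 0, -0.5, 0], [0, 0, 0, 0, 0, 0, 0], [0, 0, 0, 0, 0, 0, 0]]])

```text
time_s: 2.9
tcp_pos: [0.5653, -0.0369, 0.0969]
tcp_rot: [-0.693, 0.693, 0.143, -0.142]
wrist_force: [0.7, -0.1, 0.2]
finger_gap: 0.0
```

>>> servo_tool(motion=[[[0, 0, 0, -0.08, 0.18, -0.1, 0], [0, 0, 0, -0.08, 0.18, 0, 0], [0, 0, 0, 0, 0, 0, 0], [0, 0, 0, 0, 0, 0, 0]]])

```text
time_s: 3.3
tcp_pos: [0.5581, -0.0222, 0.0917]
tcp_rot: [0.693, -0.693, -0.143, 0.142]
wrist_force: [0.2, -0.0, 0.0]
finger_gap: 0.0001
```

```bash
python3 look.py b wrist && python3 lev.py wrist_b.npz
```

```text
t 3.3 tcp [ 0.5581 -0.0222  0.0917] sealer y -64.3 x -34.8 F [ 0.2 -0.   0. ] F.ey -0.08
yaw 23.27 down [ 0.001  0.    -1.   ]
orange box [275, 176, 83, 56, 3643]
bottom edge mid y -45.9 x -35.9
top edge mid y -21.8 x -35.8
centre y -33.8 x -35.9
tick [263.3  45.4] y 41.2
tick [263.5  74.2] y 25.1
tick [262.6 103.9] y 9.1
tick [263.  133.8] y -7.0
tick [263.  163.5] y -23.2
tick [263.1 192.4] y -39.3
```

View pics/wrist_b.png

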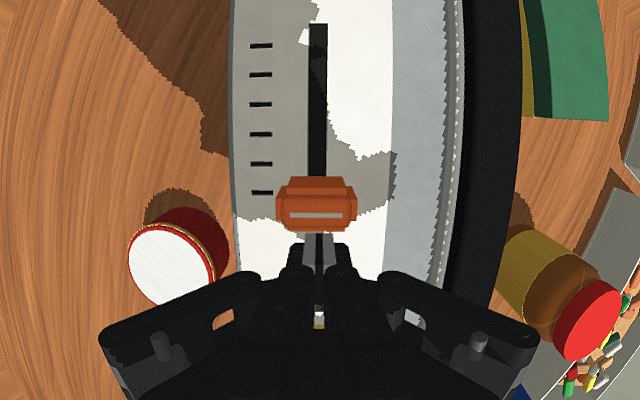

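The fingertips are now just behind the lever. Its pale top stripe is at (315,215). Next I'll push in small steps.

```bash
cat >> lev.py <<'E'
m=cv2.inRange(h,(0,0,120),(179,110,255));
lx,ly,lw,lh,_=(x,y,w,hh,0);k=np.zeros_like(m);k[ly+lh//3:ly+lh-2,lx+10:lx+lw-10]=1
m*=k
v,u=np.nonzero(m)
if len(u):
    p=fish(d,(u.mean(),v.mean()),.112)[:2];print("STRIPE px",u.mean().round(1),v.mean().round(1),len(u),"y",round((p@ey+.176)*1000,1),"x",round((p@ex-.539)*1000,1))
E
python3 lev.py wrist_a.npz|tail -1;python3 lev.py wrist_b.npz|tail -1
```

```text
STRIPE px 316.2 162.5 161 y -38.3 x -36.3
STRIPE px 316.0 215.7 277 y -38.8 x -36.1
```

>>> servo_tool(motion=[[[0, 0, 0, -0.02, 0.045, 0, 0], [0, 0, 0, -0.02, 0.045, 0, 0], [0, 0, 0, -0.02, 0.045, 0, 0], [0, 0, 0, 0, 0, 0, 0]]])

```text
time_s: 3.75
tcp_pos: [0.5558, -0.0179, 0.0914]
tcp_rot: [-0.692, 0.693, 0.142, -0.142]
wrist_force: [0.9, -2.7, -0.7]
finger_gap: 0.0002
```

```bash
python3 look.py c wrist && python3 lev.py wrist_c.npz|grep STR
```

```text
t 3.75 tcp [ 0.5558 -0.0179  0.0914] sealer y -59.4 x -35.2 F [ 0.9 -2.7 -0.7] F.ey -2.85
yaw 23.19 down [ 0.001 -0.001 -1.   ]
STRIPE px 316.9 225.5 274 y -38.2 x -36.1
```

>>> servo_tool(motion=[[[0, 0, 0, -0.02, 0.045, 0, 0], [0, 0, 0, -0.02, 0.045, 0, 0], [0, 0, 0, -0.02, 0.045, 0, 0], [0, 0, 0, 0, 0, 0, 0]]])

```text
time_s: 4.2
tcp_pos: [0.5529, -0.011, 0.0912]
tcp_rot: [0.693, -0.692, -0.142, 0.143]
wrist_force: [0.1, -0.7, 0.0]
finger_gap: 0.0005
```

```bash
python3 look.py d wrist && python3 lev.py wrist_d.npz|grep STR
```

```text
t 4.2 tcp [ 0.5529 -0.011   0.0912] sealer y -52.0 x -35.3 F [ 0.1 -0.7  0. ] F.ey -0.7
yaw 23.25 down [-0.001  0.001 -1.   ]
STRIPE px 317.3 225.2 249 y -30.6 x -36.0
```

>>> servo_tool(motion=[[[0, 0, 0, -0.02, 0.045, 0, 0], [0, 0, 0, 0, 0, 0, 0]]])

```text
time_s: 4.45
tcp_pos: [0.5521, -0.0095, 0.0912]
tcp_rot: [0.693, -0.692, -0.142, 0.143]
wrist_force: [-0.1, 0.2, 0.1]
finger_gap: 0.0003
```

```bash
python3 look.py e wrist && python3 lev.py wrist_e.npz|grep STR
```

```text
t 4.45 tcp [ 0.5521 -0.0095  0.0912] sealer y -50.2 x -35.4 F [-0.1  0.2  0.1] F.ey 0.28
yaw 23.24 down [-0.001  0.001 -1.   ]
STRIPE px 317.3 214.5 275 y -24.1 x -36.0
```

First click is confirmed: the stripe is at y -24 and force is zero. On to the second.

>>> servo_tool(motion=[[[0, 0, 0, -0.02, 0.045, 0, 0], [0, 0, 0, -0.02, 0.045, 0, 0], [0, 0, 0, -0.02, 0.045, 0, 0], [0, 0, 0, -0.02, 0.045, 0, 0], [0, 0, 0, -0.02, 0.045, 0, 0]]])

```text
time_s: 5.0
tcp_pos: [0.5489, -0.0023, 0.0914]
tcp_rot: [-0.692, 0.693, 0.142, -0.142]
wrist_force: [2.8, -4.9, -3.5]
finger_gap: -0.0
```

>>> servo_tool(motion=[[[0, 0, 0, -0.02, 0.045, 0, 0], [0, 0, 0, 0, 0, 0, 0], [0, 0, 0, 0, 0, 0, 0]]])

```text
time_s: 5.3
tcp_pos: [0.5477, 0.0008, 0.0913]
tcp_rot: [0.693, -0.693, -0.142, 0.142]
wrist_force: [1.8, -1.1, 0.2]
finger_gap: 0.0002
```

```bash
python3 look.py f wrist && python3 lev.py wrist_f.npz|grep STR
```

```text
t 5.3 tcp [0.5477 0.0008 0.0913] sealer y -39.0 x -35.4 F [ 1.8 -1.1  0.2] F.ey -1.7
yaw 23.22 down [ 0.  0. -1.]
STRIPE px 317.2 225.4 273 y -17.8 x -36.1
```

>>> servo_tool(motion=[[[0, 0, 0, -0.02, 0.045, 0, 0], [0, 0, 0, 0, 0, 0, 0], [0, 0, 0, 0, 0, 0, 0]]])

```text
time_s: 5.65
tcp_pos: [0.5465, 0.003, 0.0912]
tcp_rot: [0.693, -0.692, -0.142, 0.143]
wrist_force: [-0.7, 1.2, 0.0]
finger_gap: -0.0
```

```bash
python3 look.py g wrist && python3 lev.py wrist_g.npz|grep STR
```

```text
t 5.65 tcp [0.5465 0.003  0.0912] sealer y -36.5 x -35.6 F [-0.7  1.2  0. ] F.ey 1.39
yaw 23.24 down [-0.001  0.001 -1.   ]
STRIPE px 318.1 225.3 251 y -15.3 x -36.0
```

>>> servo_tool(motion=[[[0, 0, 0, -0.01, 0.025, 0, 0], [0, 0, 0, 0, 0, 0, 0]]])

```text
time_s: 5.9
tcp_pos: [0.5462, 0.0037, 0.0913]
tcp_rot: [0.693, -0.693, -0.142, 0.142]
wrist_force: [-0.7, 0.0, 0.4]
finger_gap: -0.0003
```

```bash
python3 look.py h wrist && python3 lev.py wrist_h.npz|grep STR
```

```text
t 5.9 tcp [0.5462 0.0037 0.0913] sealer y -35.8 x -35.6 F [-0.7  0.   0.4] F.ey 0.31
yaw 23.22 down [-0.  0. -1.]
STRIPE px 317.8 224.4 275 y -14.1 x -36.0
```

>>> servo_tool(motion=[[[0, 0, 0, -0.01, 0.025, 0, 0], [0, 0, 0, 0, 0, 0, 0]]])

```text
time_s: 6.15
tcp_pos: [0.5459, 0.0047, 0.0913]
tcp_rot: [0.693, -0.693, -0.142, 0.142]
wrist_force: [-0.7, -0.1, 0.5]
finger_gap: -0.0003
```

```bash
python3 look.py i wrist && python3 lev.py wrist_i.npz|grep STR
```

```text
t 6.15 tcp [0.5459 0.0047 0.0913] sealer y -34.8 x -35.4 F [-0.7 -0.1  0.5] F.ey 0.17
yaw 23.22 down [-0.  0. -1.]
STRIPE px 317.9 213.4 284 y -8.2 x -35.9
```

Second click is confirmed (stripe at -8.2, force about 0). The third snap should come at TCP y of about -19, so I'll stop well short and go in 1 mm steps.

>>> servo_tool(motion=[[[0, 0, 0, -0.02, 0.045, 0, 0], [0, 0, 0, -0.02, 0.045, 0, 0], [0, 0, 0, -0.02, 0.045, 0, 0], [0, 0, 0, -0.02, 0.045, 0, 0], [0, 0, 0, -0.02, 0.045, 0, 0]]])

```text
time_s: 6.7
tcp_pos: [0.5425, 0.0124, 0.0914]
tcp_rot: [-0.692, 0.693, 0.142, -0.142]
wrist_force: [3.1, -5.6, -3.4]
finger_gap: 0.0001
```

>>> servo_tool(motion=[[[0, 0, 0, -0.02, 0.045, 0, 0], [0, 0, 0, 0, 0, 0, 0], [0, 0, 0, 0, 0, 0, 0]]])

```text
time_s: 7.0
tcp_pos: [0.5413, 0.0154, 0.0914]
tcp_rot: [0.693, -0.693, -0.142, 0.142]
wrist_force: [1.8, -1.2, -0.3]
finger_gap: -0.0002
```

```bash
python3 look.py j wrist && python3 lev.py wrist_j.npz|grep STR
```

```text
t 7.0 tcp [0.5413 0.0154 0.0914] sealer y -23.1 x -35.5 F [ 1.8 -1.2 -0.3] F.ey -1.83
yaw 23.21 down [ 0.  0. -1.]
STRIPE px 317.6 225.5 276 y -1.9 x -36.0
```

>>> servo_tool(motion=[[[0, 0, 0, -0.02, 0.045, 0, 0], [0, 0, 0, 0, 0, 0, 0], [0, 0, 0, 0, 0, 0, 0]]])

```text
time_s: 7.35
tcp_pos: [0.5401, 0.0176, 0.0913]
tcp_rot: [0.693, -0.692, -0.142, 0.143]
wrist_force: [-0.0, 0.6, -0.1]
finger_gap: -0.0003
```

```bash
python3 look.py k wrist && python3 lev.py wrist_k.npz|grep STR
```

```text
t 7.35 tcp [0.5401 0.0176 0.0913] sealer y -20.7 x -35.7 F [-0.   0.6 -0.1] F.ey 0.53
yaw 23.23 down [-0.001  0.001 -1.   ]
STRIPE px 318.9 225.3 246 y 0.7 x -35.8
```

>>> servo_tool(motion=[[[0, 0, 0, -0.01, 0.025, 0, 0], [0, 0, 0, 0, 0, 0, 0]]])

```text
time_s: 7.6
tcp_pos: [0.5398, 0.0183, 0.0913]
tcp_rot: [0.693, -0.693, -0.142, 0.142]
wrist_force: [0.3, -0.1, -0.1]
finger_gap: -0.0002
```

```bash
python3 look.py l wrist && python3 lev.py wrist_l.npz|grep STR
```

```text
t 7.6 tcp [0.5398 0.0183 0.0913] sealer y -19.9 x -35.7 F [ 0.3 -0.1 -0.1] F.ey -0.18
yaw 23.22 down [-0.  0. -1.]
STRIPE px 318.2 224.5 273 y 1.8 x -36.0
```

>>> servo_tool(motion=[[[0, 0, 0, -0.01, 0.025, 0, 0], [0, 0, 0, 0, 0, 0, 0]]])

```text
time_s: 7.85
tcp_pos: [0.5395, 0.0193, 0.0913]
tcp_rot: [0.693, -0.693, -0.142, 0.142]
wrist_force: [0.6, -0.3, -0.5]
finger_gap: -0.0
```

```bash
python3 look.py m wrist && python3 lev.py wrist_m.npz|grep STR
```

```text
t 7.85 tcp [0.5395 0.0193 0.0913] sealer y -18.8 x -35.6 F [ 0.6 -0.3 -0.5] F.ey -0.55
yaw 23.22 down [-0.  0. -1.]
STRIPE px 318.4 213.0 279 y 7.9 x -35.8
```

Third click: stripe at y +7.9, against 8.0 expected. Backing off, going up and looking.

>>> servo_tool(motion=[[[0, 0, 0, 0.08, -0.18, 0, 0], [0, 0, 0, 0.08, -0.18, 0, 0], [0, 0, 0, 0, 0, 0.6, 0], [0, 0, 0, 0, 0, 0.9, 0], [0, 0, 0, 0, 0, 0, 0]]])

```text
time_s: 8.4
tcp_pos: [0.5489, 0.0033, 0.1552]
tcp_rot: [-0.692, 0.693, 0.144, -0.139]
wrist_force: [1.0, 0.8, 0.1]
finger_gap: -0.0002
```

```bash
python3 look.py n wrist && python3 lev.py wrist_n.npz
```

```text
t 8.4 tcp [0.5489 0.0033 0.1552] sealer y -37.3 x -33.3 F [1.  0.8 0.1] F.ey 0.3
yaw 23.12 down [ 0.007  0.    -1.   ]
orange box [286, 131, 57, 35, 1533]
bottom edge mid y -1.0 x -35.5
top edge mid y 20.3 x -35.5
centre y 9.4 x -35.5
tick [273.5 100.1] y 41.2
tick [273.5 122. ] y 25.0
tick [274.3 143.8] y 8.7
tick [274.6 165. ] y -7.2
tick [274.5 185.9] y -23.3
tick [275.2 206. ] y -39.2
STRIPE px 313.4 150.7 130 y 8.1 x -36.2
```

View pics/wrist_n.png

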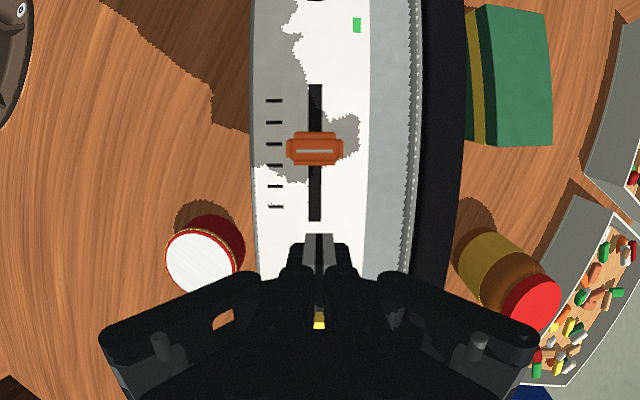

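The lever is at (314,150), level with the fourth tick (third click), with two ticks beyond it. Moving over to the button.

>>> servo_tool(motion=[[[0, 0, 0, -0.36, 0.81, 0, 0], [0, 0, 0, -0.36, 0.81, 0, 0], [0, 0, 0, -0.36, 0.81, 0, 0], [0, 0, 0, -0.35, 0.81, 0, 0], [0, 0, 0, -0.35, 0.81, 0, 0]]])

```text
time_s: 8.95
tcp_pos: [0.474, 0.1672, 0.1506]
tcp_rot: [-0.693, 0.693, 0.142, -0.142]
wrist_force: [0.4, 0.4, 0.2]
finger_gap: -0.0001
```

>>> servo_tool(motion=[[[0, 0, 0, 0, 0, -0.4, 0], [0, 0, 0, 0, 0, -0.4, 0], [0, 0, 0, 0, 0, 0, 0], [0, 0, 0, 0, 0, 0, 0]]])

```text
time_s: 9.35
tcp_pos: [0.4747, 0.1659, 0.119]
tcp_rot: [-0.692, 0.693, 0.142, -0.142]
wrist_force: [0.6, 0.3, 0.5]
finger_gap: 0.0001
```

```bash
python3 look.py o wrist side
```

```text
t 9.35 tcp [0.4747 0.1659 0.119 ] sealer y 141.4 x -37.3 F [0.6 0.3 0.5] F.ey -0.01
yaw 23.16 down [-0.001 -0.001 -1.   ]
```

View pics/wrist_o.png

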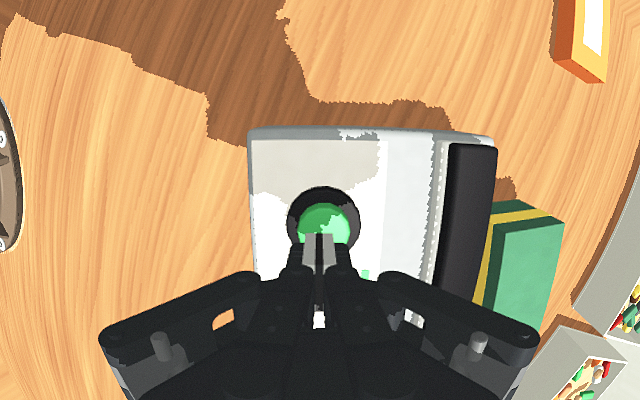

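View pics/side_o.png

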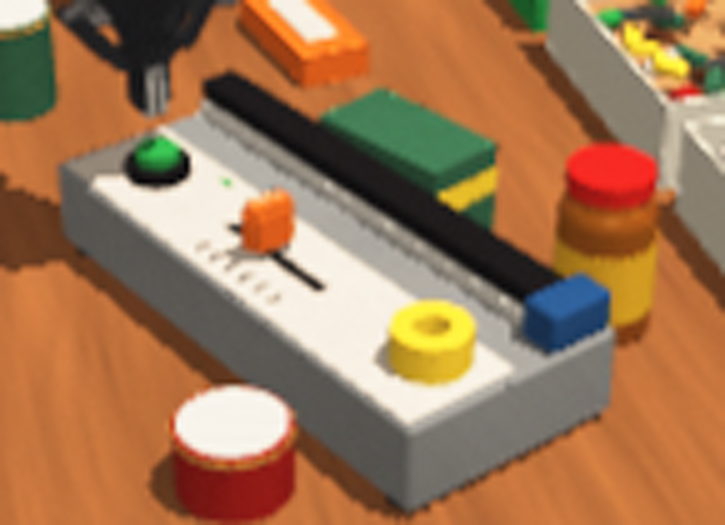

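The fingertips (318,240) are over the button, about 2 mm off in x. I'll correct that and descend gently.

>>> servo_tool(motion=[[[0, 0, 0, 0.06, 0, -0.2, 0], [0, 0, 0, 0, 0, -0.2, 0], [0, 0, 0, 0, 0, -0.05, 0], [0, 0, 0, 0, 0, 0, 0]]])

```text
time_s: 9.85
tcp_pos: [0.4768, 0.1664, 0.1008]
tcp_rot: [-0.693, 0.693, 0.142, -0.143]
wrist_force: [-0.3, 0.2, 0.8]
finger_gap: -0.0003
```

>>> servo_tool(motion=[[[0, 0, 0, 0, 0, -0.05, 0], [0, 0, 0, 0, 0, -0.05, 0], [0, 0, 0, 0, 0, 0, 0]]])

```text
time_s: 10.15
tcp_pos: [0.4771, 0.1667, 0.0972]
tcp_rot: [-0.693, 0.693, 0.142, -0.142]
wrist_force: [1.3, -0.1, 0.0]
finger_gap: 0.0001
```

>>> servo_tool(motion=[[[0, 0, 0, 0, 0, -0.05, 0], [0, 0, 0, 0, 0, -0.05, 0], [0, 0, 0, 0, 0, 0, 0]]])

```text
time_s: 10.45
tcp_pos: [0.4771, 0.1666, 0.0931]
tcp_rot: [-0.693, 0.693, 0.142, -0.142]
wrist_force: [0.4, 0.1, 0.6]
finger_gap: -0.0001
```

>>> servo_tool(motion=[[[0, 0, 0, 0, 0, -0.05, 0], [0, 0, 0, 0, 0, 0, 0]]])

```text
time_s: 10.65
tcp_pos: [0.4773, 0.1667, 0.0913]
tcp_rot: [0.693, -0.693, -0.142, 0.142]
wrist_force: [-0.4, -0.3, 1.9]
finger_gap: -0.0
```

>>> servo_tool(motion=[[[0, 0, 0, 0, 0, -0.05, 0], [0, 0, 0, 0, 0, 0, 0]]])

```text
time_s: 10.85
tcp_pos: [0.4773, 0.1667, 0.0893]
tcp_rot: [0.693, -0.693, -0.142, 0.142]
wrist_force: [-0.9, -0.1, 3.3]
finger_gap: 0.0001
```

>>> servo_tool(motion=[[[0, 0, 0, 0, 0, -0.05, 0], [0, 0, 0, 0, 0, 0, 0]]])

```text
time_s: 11.05
tcp_pos: [0.4773, 0.1667, 0.0873]
tcp_rot: [0.693, -0.693, -0.142, 0.142]
wrist_force: [-0.2, -0.2, 3.6]
finger_gap: -0.0
```

>>> servo_tool(motion=[[[0, 0, 0, 0, 0, -0.03, 0], [0, 0, 0, 0, 0, 0, 0]]])

```text
time_s: 11.25
tcp_pos: [0.4773, 0.1667, 0.0862]
tcp_rot: [0.693, -0.693, -0.142, 0.142]
wrist_force: [0.6, -0.2, 4.8]
finger_gap: -0.0
```

>>> servo_tool(motion=[[[0, 0, 0, 0, 0, -0.03, 0], [0, 0, 0, 0, 0, 0, 0]]])

```text
time_s: 11.45
tcp_pos: [0.4774, 0.1667, 0.0859]
tcp_rot: [0.693, -0.692, -0.142, 0.142]
wrist_force: [-4.5, -1.7, 20.1]
finger_gap: 0.0003
```

>>> servo_tool(motion=[[[0, 0, 0, 0, 0, -0.03, 0], [0, 0, 0, 0, 0, 0, 0]]])

```text
time_s: 11.65
tcp_pos: [0.4775, 0.1668, 0.0856]
tcp_rot: [0.693, -0.692, -0.142, 0.142]
wrist_force: [-8.9, -2.9, 34.1]
finger_gap: -0.0003
```

The button bottomed: force jumped from 5 to 34 N with no more travel. Releasing and clearing straight up.

>>> servo_tool(motion=[[[0, 0, 0, 0, 0, 0.15, 0], [0, 0, 0, 0, 0, 0.3, 0], [0, 0, 0, 0, 0, 0.8, 0], [0, 0, 0, 0, 0, 0.9, 0], [0, 0, 0, 0, 0, 0.9, 0]]])

```text
time_s: 12.15
tcp_pos: [0.4768, 0.1663, 0.207]
tcp_rot: [-0.692, 0.693, 0.142, -0.142]
wrist_force: [0.0, 0.9, 0.0]
finger_gap: -0.0001
```

>>> servo_tool(motion=[[[0, 0, 0, -0.5, 0.8, 0.3, 0], [0, 0, 0, -0.5, 0.8, 0, 0], [0, 0, 0, 0, 0, 0, 0], [0, 0, 0, 0, 0, 0, 0]]])

```text
time_s: 12.55
tcp_pos: [0.4366, 0.2313, 0.2178]
tcp_rot: [-0.692, 0.693, 0.143, -0.143]
wrist_force: [-0.2, -1.7, -0.1]
finger_gap: 0.0001
```

```bash
python3 look.py p scene side wrist
python3 - <<'E'
from h import *
for n in("scene","side"):
  for f in("0","_o" if n=="side" else "0","_p"):
    d=dict(np.load(n+f+".npz"));h=cv2.cvtColor(d["pixels"],cv2.COLOR_BGR2HSV)
    for c,lo,hi,z in[("green",(50,120,60),(85,255,255),.092),("yellow",(22,150,120),(32,255,255),.098)]:
        m=cv2.inRange(h,lo,hi);k=np.zeros_like(m);k[170:250,265:395]=1;m*=k
        N,l,st,ce=cv2.connectedComponentsWithStats(m)
        for i in range(1,N):
            if st[i,4]>30: print(n,f,c,st[i].tolist(),ce[i].round(1))
E
```

```text
t 12.55 tcp [0.4366 0.2313 0.2178] sealer y 216.6 x -46.7 F [-0.2 -1.7 -0.1] F.ey -1.5
yaw 23.35 down [-0. -0. -1.]
scene 0 green [372, 186, 10, 8, 58] [376.2 189.2]
scene 0 yellow [285, 194, 14, 15, 163] [291.1 200.6]
scene 0 yellow [364, 244, 26, 6, 55] [378.2 246.8]
scene 0 green [372, 186, 10, 8, 58] [376.2 189.2]
scene 0 yellow [285, 194, 14, 15, 163] [291.1 200.6]
scene 0 yellow [364, 244, 26, 6, 55] [378.2 246.8]
scene _p green [372, 186, 10, 8, 59] [376.2 189.2]
scene _p yellow [285, 194, 14, 15, 163] [291.1 200.6]
scene _p yellow [364, 244, 26, 6, 55] [378.2 246.8]
side 0 green [282, 178, 9, 6, 46] [286.  180.7]
side 0 yellow [343, 183, 11, 9, 53] [348.6 187.5]
side 0 yellow [333, 210, 17, 17, 228] [340.9 218.1]
side _o green [282, 178, 9, 6, 46] [286.  180.7]
side _o yellow [343, 183, 11, 9, 53] [348.6 187.5]
side _o yellow [333, 211, 17, 16, 227] [340.9 218.2]
side _p green [282, 178, 9, 6, 46] [286.  180.7]
side _p yellow [343, 183, 11, 9, 53] [348.6 187.5]
side _p yellow [333, 210, 17, 17, 229] [340.9 218.2]
```

View pics/scene_p.png

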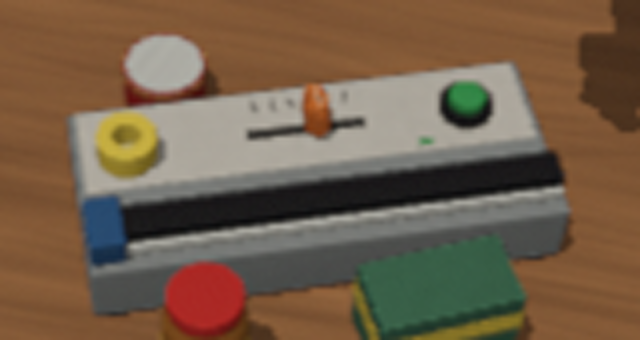

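View pics/side_p.png

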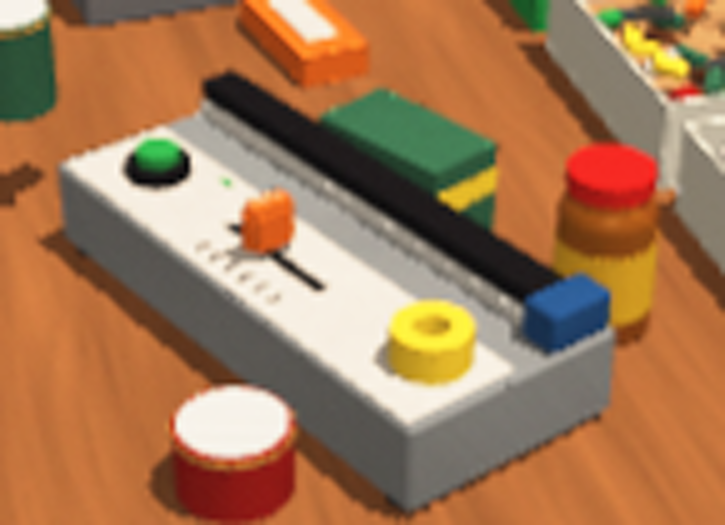

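Both views show the lever unmoved in the third notch and the button back out at its starting pixels. The label roll hasn't moved and the hand is clear. Handing in.

```bash
python3 -c "
from cell import *
print(close_job())"
```

```text
the job is handed in; nothing more can be done
None
```

The lever is in the third notch, and the green button was pressed fully down and has sprung back. I handed the job in at about 13 s of the 61 s allowed.

- **Lever:** I pushed it from behind with the shut fingertips, in 1–2 mm steps near each ridge. The wrist camera showed three separate snaps, with the grip's top at y = -24, -8 and +8 mm. With the hand backed off it read +8.1 mm against 8.0 mm expected, level with the fourth tick (the third click). It never read past that notch.
- **Button:** It went down about 6 mm. The force was about 5 N near the bottom, then rose to 34 N once it stopped moving. That was fingertip contact, below the 40 N limit set for the arm and gripper body.
- **Final check:** With the hand about 0.13 m up and off to the side, the button and label roll were at the same pixels as at the start in both fixed cameras. The lever was still in its notch. The fish tin, coffee jar and tea box looked undisturbed by eye. I did not re-measure the pea tin, wafer box or scoop, but the hand never went near them at low height.

No check failed. The only disagreement was early: the two fixed cameras differed by up to about 2 cm on the lever and button positions, so I used the closer wrist-camera measurements instead.

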